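Feed a soil tin through the sprung intake flap

TASK

Send the red-lidded soil tin through the blue intake: press the orange paddle down with one fingertip to hold the spring-closed yellow flap wide open, and meanwhile push the tin under it with the other fingertip, keeping the flap held open until the tin has slid down the chute into the catch tray. Open the flap before the tin gets to it and never use the tin to shove it; then let the flap spring shut. Only push the tin, do not pick it up, and leave the other things on the bench where they are.

Things in the scene. Friction and masses are not known exactly. Their poses are not given: they have to be found in the camera images.
- intake: Blue intake fixed to the bench, 415 long, 80 wide. Origin on the bench below the flap's hinge line; x along the runway the way the tin must travel, y to the paddle's side, z up (offsets here are in this frame). Blue cheeks (y=+-34 to +-40, x=-12 to 40) and a header bar (x=-2 to 10, from z=117) rise to z=125 round the flap. Beyond y=+-40 all is free down to the bench.
- lip (a point): Middle of the runway's far edge, at intake x=-6, z=65. Runway: level slick aluminium deck, top at z=65, x=-206 to -6, between grey rails (tops at z=75, inner faces at y=+-35). Friction there is low (about 0.12): once its centre is past this edge the tin tips onto the chute and slides down by itself.
- tray (a point): Middle of the catch tray floor, intake x=160, z=13: the last part of the chute. From the lip the chute, 68 wide inside with sides 60 high, falls at 24 degrees, then from x=80 at a gentle 10 degrees to the rubber-faced end wall at x=198, where the tin comes to rest leaning 10 degrees.
- flap (a joint): Angle of the yellow flap and its orange paddle, rad: 0 shut (hanging straight down), up to 1.45 (stop) as the paddle is pressed down and the flap swings inward (+x) and up. A spring shuts it, 0.05 N m at 0, 0.2 at the stop (3 to 5 N on the paddle). Flap 60 wide, 48 long, 3 thick; hinge line along intake y at x=0, z=119. From 1.3 rad it clears the 36 high tin by 4.
- paddle (a point): Point on the orange paddle's top face, 60 from the hinge line, mid-width; moves with the flap. The paddle is a plate 4 thick, 40 wide (intake y=48 to 88), 12 to 78 from the hinge line on the -x side, rigid with the flap. At flap angle a it rises towards -x at 35 degrees minus a: at 1.3 rad it slopes down 39 degrees, this point some 82 above the bench.
- tin_center (a point): Centre (half-way up) of the task's tin: closed round aluminium tin with a red lid, 54 diameter, 36 high, about 0.11 kg, standing upright on the runway between the rails.
- blue_tin_center (a point): Centre of a blue-lidded tin, 54 diameter, 36 high, on the bench. Leave alone.
- green_tin_center (a point): Centre of a green-lidded tin, 54 diameter, 36 high, on the bench. Leave alone.
- bowl_mid (a point): Middle of a glass bowl, 170 across, 75 high. Leave alone.
- beaker_mid (a point): Middle of a clear beaker, 68 across, 90 high. Leave alone.
- spoon: Steel spoon lying on the bench. Leave alone.
- panlid: Steel sieve-pan lid, a disc 150 across, 18 high; origin under its centre. Leave alone.
- jar_mid (a point): Middle of an amber jar, 56 across, 80 high. Leave alone.
Not all that is in view belongs to the job. Leave any pink look-alike of the part that bears tin_center alone.

How it is judged:
On the way, in this order (a step that is already met when the one before it is completed fails the run):
1. a fingertip holds the flap open (over 1.0 rad) while the tin is still in front of it (value of joint flap above 1 rad and contact force between the fingers and flap above 0.3 N and x of tin_center in the frame of intake below -0.024 m), for 0.1 s.
2. the tin is in under the flap (centre within 20 mm of the hinge line) while a fingertip holds the flap open (value of joint flap above 1 rad and contact force between the fingers and flap above 0.3 N and x of tin_center in the frame of intake above -0.02 m).
3. the tin has passed the flap (centre 70 mm beyond it) with the flap still held open (value of joint flap above 1 rad and contact force between the fingers and flap above 0.3 N and x of tin_center in the frame of intake above 0.07 m).
At the end, for the whole second after the job is handed in: The red-lidded tin lies at rest and right way up (within 0.3 rad) in the catch tray, its centre 135 mm or more beyond the hinge line; the flap is shut (under 0.1 rad); the other things have moved less than 30 mm (x of tin_center in the frame of intake between 0.135 and 0.2 m and y of tin_center in the frame of intake between -0.034 and 0.034 m and z of tin_center in the frame of intake below 0.045 m and angle between tin_center's own z axis and vertical below 0.3 rad and linear speed of tin below 0.02 m/s and value of joint flap below 0.1 rad and distance of each of blue_tin_center, green_tin_center, bowl_mid, beaker_mid, spoon, panlid, jar_mid from where it was at the start of the episode below 0.03 m); the robot touches nothing.
It fails at once if the tin shoves the flap, or the flap bears on the tin (over 1.5 N) (contact force between tin and flap above 1.5 N).
It fails at once if the tin is lifted (centre more than 20 mm above its height on the runway) (z of tin_center in the frame of intake above 0.103 m).
It fails at once if the tin is toppled (angle between tin_center's own z axis and vertical above 1.1 rad).
It fails at once if another thing on the bench is moved by more than 30 mm (distance of any of blue_tin_center, green_tin_center, bowl_mid, beaker_mid, spoon, panlid, jar_mid from where it was at the start of the episode above 0.03 m).
It also fails if it takes over 64 s, if anything falls off the work surface, if the arm or the gripper's body presses on something with over 40 N, if the wrist force passes 120 N, or if a joint passes its speed limit or range.

ROBOT

A 6-joint arm with a two-finger parallel gripper is mounted at the origin on the work surface. World frame = base frame: x ahead of the robot, y to its left, z up, the work surface at z = 0. Lengths are in m, angles in rad, forces in N, time in s.
With the tool pointing down it reaches from about 0.375 to 0.975 m from the base axis. Payload 3.8 kg.
Tool frame: the origin (TCP) lies midway between the tips of the shut fingers; the grasp point (between the pads) lies 19 mm behind it; z points along the fingers, y is the direction in which the jaws open and shut (so a half turn about z gives the same grasp; the last joint's range is limited). The gripper opens to 85 mm and grips with 20 to 120 N. Pads are 22 mm wide; open, the fingers measure 114 mm over their backs; the gripper's body (76 mm by 85 mm) begins 54 mm behind the grasp point. The pads swing forward as they close: fully open they stand 13 mm farther back than shut.
Start: joints at [-1.165, 0.264, 1.604, -0, 1.274, -0.037], TCP at [0.289, -0.61, 0.231] pointing down, gripper open.
Joint ranges: [-2.63, 2.63], [-0.94, 2.18], [0.31, 2.57], [-1.31, 4.45], [0, 2.66], [-2.55, 2.55]. Speed limits (rad/s): [2.57, 2.57, 3.14, 3.14, 3.14, 3.14].

INTERFACE

Orientations are given as a rotation vector (axis times angle).
In Python, from workcell import readout, read_camera, camera_params, bot gives the robot as it stands.
- The arm moves only by the tool apply_moves, never from a script. Its argument "plan" is a list that holds one entry, the list of rows, each a list of 7 numbers: the shift along the tool's x, y, z each as a share of 1000 mm, from -1 to 1, then the turn, a rotation vector about the tool's x, y, z each as a share of pi rad, from -1 to 1, then the gripper command: -1 is fully open, 1 is shut, values between are in proportion. A call has exactly 8 rows; each row is the pose to reach, as a shift and turn from the pose commanded when the call began, along the tool's axes at that moment, turning the shorter way round; what a row does not reach only later rows make up. A row lasts 1/12 s, in which the tool goes at most 41.7 mm and 7.16 degrees, less where a joint would pass 70% of its speed; a pose out of reach is approached as far as the arm can. A call with a number of a shift or a turn outside -1 to 1 is refused whole. A call with a gripper value outside its range is refused whole. The fingers move at their own pace and stop on an object; "force" is the grip in N (left out, the last holds). Time passes only in rows, so rows that repeat a pose let the fingers close, or fill a call up. It gives the time, the measured TCP pose, the force and the opening at its end, in the units of the state.
- readout.read_state(): the state, without advancing time (a new reading comes with each control period).
- read_camera(name): name is "scene" or "top" or "wrist"; returns the picture (480x640x3 uint8, red, green, blue); there is no depth.
- camera_params(name): a dict with "fovy" (degrees; the focal length in pixels is half the picture's height over the tangent of half this angle, whatever the lens; pixels are square), "cx", "cy" (the principal point, pixels), "rvec" (rotation vector, rad) and "tvec" (3), from world to camera coordinates, as OpenCV has them; the wrist camera has in their place "hand_eye" (4x4, takes a point from camera to tool coordinates, whose origin is the TCP and whose axes are the flange's). Camera axes: x right, y down, z forward; pixel columns grow to the right and rows downward; lengths in m; the calibration is good to about 2 mm. A picture is of the moment at which its call begins: read the wrist's pose just before it. camera_params takes no time and is no camera call.
- bot.finish_job(): hands the job in, once; it reports no verdict.
The state is a dict: "time": time; "q": joint angles; "joint_vel": joint speeds; "joint_torque": joint torques, N m; "tool_pos": TCP position; "tcp_rot": TCP orientation; "wrist_force": force on the tool from outside, world axes, zero at the start; "torque": the same for the moment, N m; "width": opening from 0.0 (shut) to 1.0 (fully open).
Only numpy, scipy, OpenCV 4.12 (cv2) and the standard library are available. Lean on these libraries where they do the work, as an engineer would, in place of code of your own. Each camera call takes 0.05 s, during which the arm holds its last target.

## Working session

There is one attempt and no reset: what is moved stays moved. The work goes in short steps, Python scripts to look and compute and a tool call to move; the robot and the scene stay as the last step left them, time stands still between calls to the robot, and variables do not carry over. Pictures are saved under pics/ and viewed, and the job is handed in when it is done.

Besides the shell and the picture viewer there is one more tool, called after "Call:" in YAML: its name, and indented under it one key for each argument. apply_moves: Moves the arm, as the interface text tells. Shift numbers are shares of 1000 mm and turn numbers shares of pi rad, none past 1 either way. Its arguments: {"type":"object","properties":{"plan":{"type":"array","items":{"type":"array","items":{"type":"array","items":{"type":"number","minimum":-1,"maximum":1}}}},"force":{"type":"number"}},"required":["plan"]}

```bash
ls; mkdir -p pics; python3 - <<'E'
from workcell import readout, read_camera, camera_params, bot
import cv2
print(readout.read_state())
for n in ["scene","top","wrist"]:
    p=camera_params(n);print(n,p)
    cv2.imwrite(f"pics/{n}0.png",read_camera(n)[:,:,::-1])
E
```

```text
pics
{'time': 0.0, 'q': array([-1.16490735e+00,  2.64735093e-01,  1.60536248e+00,  1.58465894e-05,
        1.27372844e+00, -3.69157364e-02]), 'joint_vel': array([-0.0004562 ,  0.00224248,  0.00068725,  0.00043934, -0.00056116,
        0.00118089]), 'joint_torque': array([ 1.30152605e-05, -5.15116417e+01, -3.67315793e+01, -2.05498659e-04,
        1.28521599e-02,  2.37003871e-05]), 'tool_pos': array([ 0.28892425, -0.60922661,  0.22998044]), 'tcp_rot': array([-3.06276477e+00, -6.89397476e-01,  6.19717984e-04]), 'wrist_force': array([ 0.11224901,  0.40089548, -0.48716868]), 'torque': array([-0.00461267,  0.02275502,  0.01927858]), 'width': 0.9954646063544802}
scene {'fovy': 57.45911786453628, 'cx': 310.70562955885913, 'cy': 239.21191348033128, 'rvec': array([ 2.23228111,  1.28811807, -0.42300701]), 'tvec': array([-0.32463597, -0.30100499,  1.22508381])}
top {'fovy': 56.207441992997246, 'cx': 315.6002792391475, 'cy': 241.5058618487195, 'rvec': array([ 2.16480165, -2.16611719,  0.08520488]), 'tvec': array([0.03972325, 0.5860529 , 1.00458993])}
wrist {'fovy': 71.91246026370104, 'cx': 323.1477826911107, 'cy': 239.6273855224602, 'hand_eye': array([[ 6.10523996e-04, -9.60430208e-01, -2.78520093e-01,
         7.05373350e-02],
       [ 9.99999808e-01,  5.57035661e-04,  2.71183318e-04,
        -6.07813794e-04],
       [-1.05307026e-04, -2.78520206e-01,  9.60430364e-01,
        -1.42487158e-01],
       [ 0.00000000e+00,  0.00000000e+00,  0.00000000e+00,
         1.00000000e+00]])}
```

View pics/scene0.png

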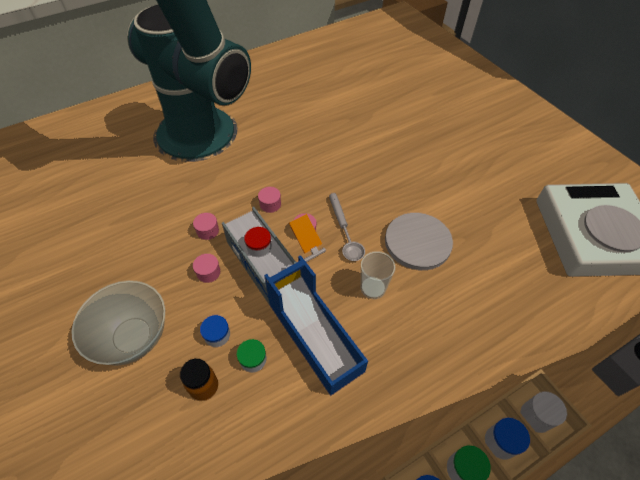

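View pics/top0.png

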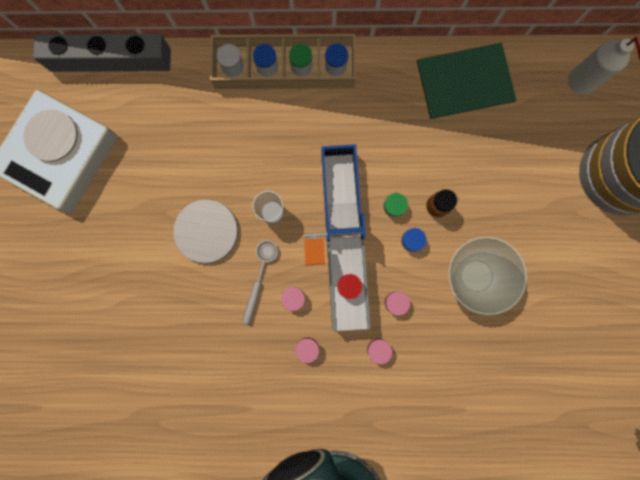

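View pics/wrist0.png

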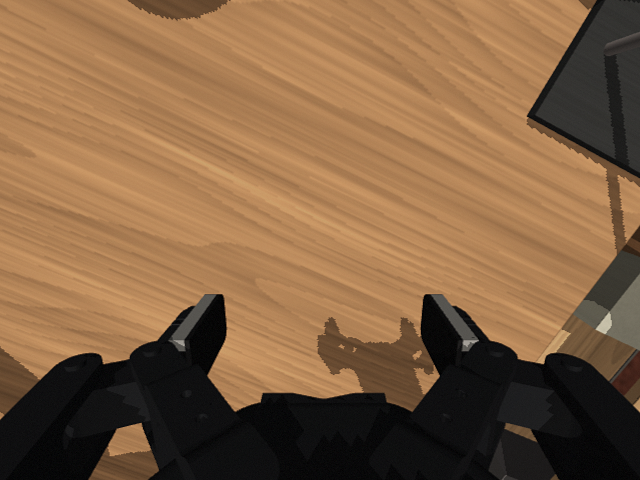

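```bash
cat > h.py <<'E'
import numpy as np, cv2
from scipy.spatial.transform import Rotation as R
from workcell import readout, read_camera, camera_params, bot
def K(p):
    f=240/np.tan(np.radians(p['fovy'])/2)
    return np.array([[f,0,p['cx']],[0,f,p['cy']],[0,0,1.]])
def ray(n,uv):
    p=camera_params(n); Rm=cv2.Rodrigues(p['rvec'])[0]
    o=-Rm.T@p['tvec']; d=Rm.T@np.linalg.inv(K(p))@np.array([*uv,1.]); return o,d/np.linalg.norm(d)
def onz(n,uv,z):
    o,d=ray(n,uv); return o+d*(z-o[2])/d[2]
def tri(a,ua,b,ub):
    A=[];r=[]
    M=0;v=0
    for n,u in((a,ua),(b,ub)):
        o,d=ray(n,u);Q=np.eye(3)-np.outer(d,d);M=M+Q;v=v+Q@o
    return np.linalg.solve(M,v)
def proj(n,X):
    p=camera_params(n); return cv2.projectPoints(np.atleast_2d(np.float64(X)),p['rvec'],p['tvec'],K(p),None)[0].reshape(-1,2)
E
python3 - <<'E'
from h import *
s=cv2.imread('pics/scene0.png');t=cv2.imread('pics/top0.png')
cv2.imwrite('pics/tz.png',cv2.resize(t[135:345,285:415],None,fx=4.6,fy=2.85,interpolation=cv2.INTER_CUBIC)[:600])
cv2.imwrite('pics/sz.png',cv2.resize(s[190:400,200:380],None,fx=2.85*1.5,fy=2.85,interpolation=cv2.INTER_CUBIC))
for n,im in(('top',t),('scene',s)):
    h=cv2.cvtColor(im,cv2.COLOR_BGR2HSV)
    for c,m in (('red',((h[...,0]<4)|(h[...,0]>176))&(h[...,1]>200)&(h[...,2]>90)),('or',(h[...,0]>9)&(h[...,0]<17)&(h[...,1]>215)&(h[...,2]>180)),('blue',(h[...,0]>105)&(h[...,0]<125)&(h[...,1]>150))):
        k,l,st,ce=cv2.connectedComponentsWithStats(m.astype('uint8'))
        for i in range(1,k):
            if st[i,4]>80: print(n,c,st[i],ce[i])
E
```

```text
top red [339 276  22  21 288] [349.72916667 286.36111111]
top blue [254  45  21  22 369] [264.10840108  55.33604336]
top blue [326  44  21  23 372] [336.11021505  54.88709677]
top blue [323 146  34  22 143] [341.21678322 150.14685315]
top blue [328 213  36  24 157] [350.40764331 228.18471338]
top blue [403 229  23  22 372] [413.91397849 239.41129032]
scene red [245 227  25  21 435] [257.34942529 237.34482759]
scene blue [ 265  256  103  138 2575] [314.7615534  328.05009709]
scene blue [200 315  28  27 573] [213.87609075 328.22513089]
scene blue [494 418  36  36 984] [511.37804878 435.61382114]
```

View pics/tz.png

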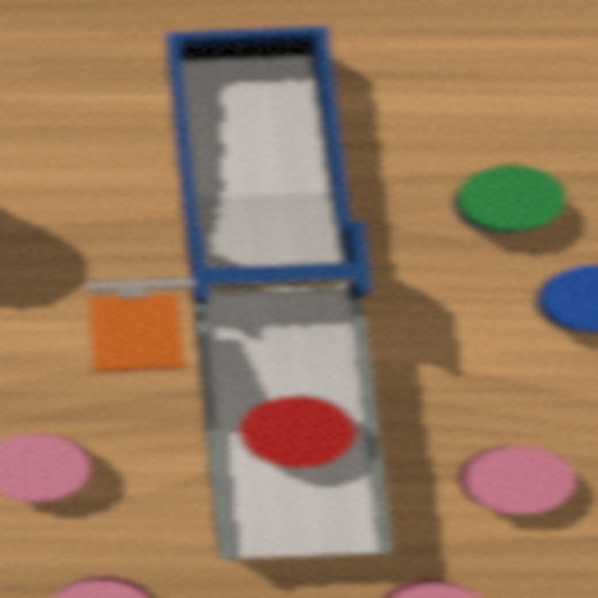

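View pics/sz.png

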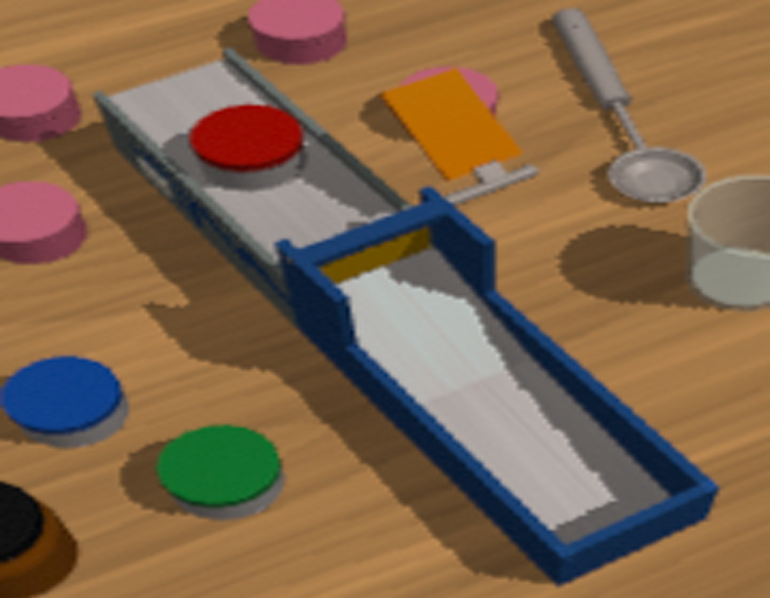

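```bash
cat > fit.py <<'E'
from h import *
from scipy.optimize import least_squares
def pad(r,y,a=0):
    t=np.radians(35)-a; return [-r*np.cos(t)+.002*np.sin(t), y, .119+r*np.sin(t)+.002*np.cos(t)]
T=[((220,556),(-.206,.040,.075)),((390,552),(-.206,-.040,.075)),((203,300),(-.012,.04,.125)),((369,292),(-.012,-.04,.125)),((366,222),(.04,-.04,.125)),
 ((92,371),pad(.078,.088)),((184,368),pad(.078,.048))]
S=[((228,49),(-.206,.040,.075)),((95,95),(-.206,-.040,.075)),((279,243),(-.012,-.04,.125)),((424,189),(-.012,.04,.125)),((494,243),(.04,.04,.125)),
 ((383,93),pad(.078,.048)),((458,70),pad(.078,.088)),((521,152),pad(.012,.088)),((445,178),pad(.012,.048))]
obs=[('top',(285+(c[0]+.5)/4.6-.5,135+(c[1]+.5)/2.857-.5),X) for c,X in T]+[('scene',(200+(c[0]+.5)/4.278-.5,190+(c[1]+.5)/2.852-.5),X) for c,X in S]
def w(p,X):
    c,s=np.cos(p[2]),np.sin(p[2]); X=np.atleast_2d(X)
    return np.c_[p[0]+c*X[:,0]-s*X[:,1],p[1]+s*X[:,0]+c*X[:,1],X[:,2]]
def loc(p,W):
    c,s=np.cos(p[2]),np.sin(p[2]); d=np.array(W[:2])-p[:2]
    return np.array([c*d[0]+s*d[1],-s*d[0]+c*d[1],W[2]])
def res(p): return np.concatenate([proj(n,w(p,X))[0]-uv for n,uv,X in obs])
if __name__=='__main__':
    r=least_squares(res,[.6,0,0],loss='soft_l1'); print(r.x, np.degrees(r.x[2])); print(np.round(r.fun.reshape(-1,2),1).tolist())
    for n in('top','scene'):
        m=[i for i,o in enumerate(obs) if o[0]==n]
        q=least_squares(lambda p:res(p).reshape(-1,2)[m].ravel(),r.x,loss='soft_l1').x;print(n,q)
    t=tri('top',(349.73,286.36),'scene',(257.35,237.35));print('lid',t,loc(r.x,t))
    for n,u in(('top',(349.73,286.36)),('scene',(257.35,237.35))): print(loc(r.x,onz(n,u,.101)))
    print(cv2.Rodrigues(readout.read_state()['tcp_rot'])[0])
E
python3 fit.py
```

```text
[ 0.59727694 -0.02345675  0.06312675] 3.616896355162675
[[-0.5, 1.3], [-0.3, 0.4], [-2.5, -1.0], [-0.2, -0.7], [-1.4, -0.9], [-0.7, -0.9], [-0.6, -1.2], [-0.3, -0.3], [-1.8, -0.5], [-2.2, 0.2], [0.5, -1.0], [-0.7, -0.4], [-1.5, 0.3], [-1.3, -0.9], [-0.3, 0.9], [0.0, 1.4]]
top [ 0.59600101 -0.02536307  0.05940664]
scene [ 0.5981983  -0.02206822  0.06372658]
lid [ 0.48491546 -0.03154142  0.09742031] [-0.1126477  -0.00098027  0.09742031]
[-0.11380414 -0.00326556  0.101     ]
[-0.10888653  0.00051683  0.101     ]
[[ 9.03556179e-01  4.28469121e-01 -6.65866681e-04]
 [ 4.28469627e-01 -9.03554712e-01  1.63136654e-03]
 [ 9.73432089e-05 -1.75933496e-03 -9.99998448e-01]]
```

```bash
cat >> h.py <<'E'
P=np.array([.5972,-.0233,.0625])
def toW(x,y,z,p=P):
    c,s=np.cos(p[2]),np.sin(p[2]); return np.array([p[0]+c*x-s*y,p[1]+s*x+c*y,z])
def toI(W,p=P):
    c,s=np.cos(p[2]),np.sin(p[2]); d=np.array(W[:2])-p[:2]
    return np.array([c*d[0]+s*d[1],-s*d[0]+c*d[1],W[2]])
def Rd(psi_deg):
    a=np.radians(psi_deg)+P[2]; return np.array([[np.cos(a),np.sin(a),0],[np.sin(a),-np.cos(a),0],[0,0,-1]])
def mv(targets):
    s=readout.read_state(); Rc=R.from_rotvec(s['tcp_rot']).as_matrix()
    a=Rc[:,0]; print('t',round(s['time'],2),'I',np.round(toI(s['tool_pos']),4),'psi',round(np.degrees(np.arctan2(a[1],a[0])-P[2]),1),'F',np.round(s['wrist_force'],1),'w',round(s['width'],3),'q6',round(s['q'][5],2))
    for x,y,z,psi in targets:
        d=Rc.T@(toW(x,y,z)-s['tool_pos']); r=R.from_matrix(Rc.T@Rd(psi)).as_rotvec()/np.pi
        print('[%.4f,%.4f,%.4f,%.4f,%.4f,%.4f]'%(*d,*r))
E
python3 -c "
from h import *
mv([(-.175,0,.22,0)])"
```

```text
t 0.15 I [-0.3442 -0.5657  0.2302] psi 21.8 F [-0.3  0.3 -0. ] w 0.998 q6 -0.04
[0.3671,-0.4624,0.0111,-0.0006,0.0001,0.1211]
```

Call:
apply_moves:
  plan:
    - [[0.367,-0.462,0.011,0,0,0.121,1],[0.367,-0.462,0.011,0,0,0.121,1],[0.367,-0.462,0.011,0,0,0.121,1],[0.367,-0.462,0.011,0,0,0.121,1],[0.367,-0.462,0.011,0,0,0.121,1],[0.367,-0.462,0.011,0,0,0.121,1],[0.367,-0.462,0.011,0,0,0.121,1],[0.367,-0.462,0.011,0,0,0.121,1]]
  force: 40

```text
time: 0.82
tool_pos: [0.3645, -0.2833, 0.2248]
tcp_rot: [-3.14, -0.097, -0.0]
wrist_force: [0.9, -0.2, 0.4]
width: -0.002
```

```bash
python3 -c "
from h import *
mv([(-.175,0,.22,0),(-.175,0,.08,0)])"
```

```text
t 0.82 I [-0.2485 -0.2449  0.2248] psi -0.0 F [ 0.9 -0.2  0.4] w -0.002 q6 0.79
[0.0734,-0.2450,0.0048,-0.0001,-0.0000,-0.0002]
[0.0734,-0.2449,0.1448,-0.0001,-0.0000,-0.0002]
```

Call:
apply_moves:
  plan:
    - [[0.073,-0.245,0.005,0,0,0,1],[0.073,-0.245,0.005,0,0,0,1],[0.073,-0.245,0.005,0,0,0,1],[0.073,-0.245,0.005,0,0,0,1],[0.073,-0.245,0.005,0,0,0,1],[0.073,-0.245,0.005,0,0,0,1],[0.073,-0.245,0.005,0,0,0,1],[0.073,-0.245,0.005,0,0,0,1]]

```text
time: 1.48
tool_pos: [0.4222, -0.0338, 0.2198]
tcp_rot: [-3.14, -0.107, 0.001]
wrist_force: [0.3, -0.2, 0.5]
width: 0.002
```

```bash
python3 -c "
from h import *
cv2.imwrite('pics/w1.png',read_camera('wrist')[:,:,::-1])
cv2.imwrite('pics/t1.png',read_camera('top')[:,:,::-1])
mv([(-.175,0,.22,0),(-.175,0,.08,0)])"
```

```text
t 1.58 I [-0.1757 -0.0023  0.2199] psi 0.1 F [-1.2 -0.3 -0. ] w -0.0 q6 1.36
[0.0007,-0.0023,-0.0001,0.0002,0.0002,0.0005]
[0.0008,-0.0024,0.1399,0.0002,0.0002,0.0005]
```

View pics/w1.png

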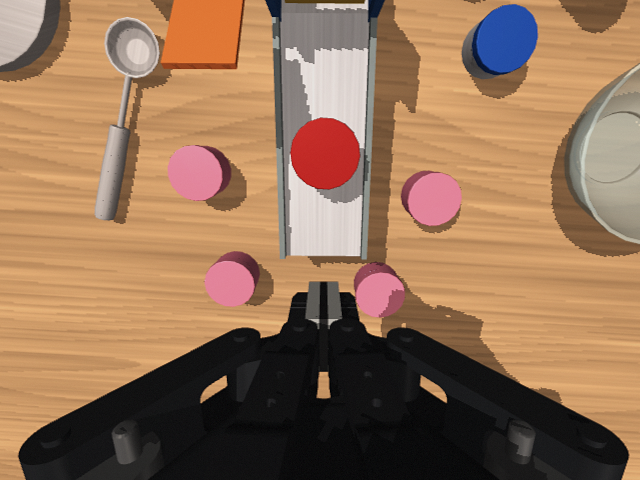

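View pics/t1.png

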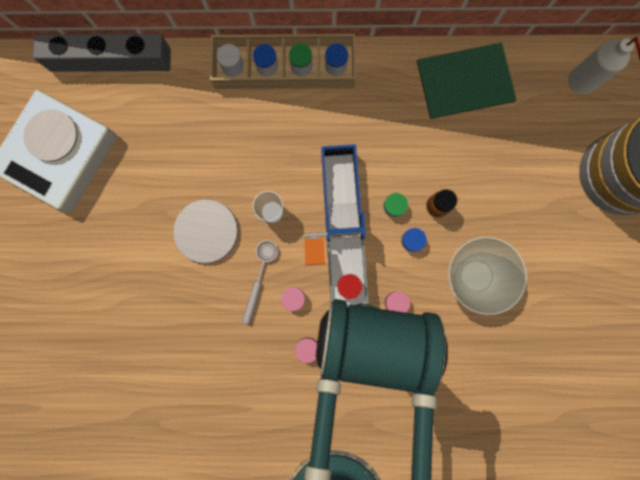

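```bash
cat >> h.py <<'E'
def wray(uv,z,s=None):
    s=s or readout.read_state(); p=camera_params('wrist'); H=np.array(p['hand_eye'])
    T=np.eye(4);T[:3,:3]=R.from_rotvec(s['tcp_rot']).as_matrix();T[:3,3]=s['tool_pos'];T=T@H
    d=T[:3,:3]@np.linalg.inv(K(p))@np.array([*uv,1.]);o=T[:3,3];return o+d*(z-o[2])/d[2]
E
python3 -c "
from h import *
for n,u,z in(('railL',(281,257),.075),('railR',(369,257),.075),('railLtop',(274,50),.075),('railRtop',(377,50),.075),('lid',(325,153),.101),('padL',(162,67),.1657),('padR',(238,68),.1657)): print(n,np.round(toI(wray(u,z)),4))
im=cv2.imread('pics/w1.png');cv2.imwrite('pics/w1z.png',cv2.resize(im[270:400,240:420],None,fx=4,fy=4,interpolation=cv2.INTER_CUBIC))
cv2.imwrite('pics/w1y.png',cv2.resize(im[0:140,140:400],None,fx=3,fy=4,interpolation=cv2.INTER_CUBIC))
"
```

```text
railL [-0.2055  0.0367  0.075 ]
railR [-0.2054 -0.0441  0.075 ]
railLtop [-0.0358  0.0364  0.075 ]
railRtop [-0.0356 -0.0434  0.075 ]
lid [-0.1123 -0.0032  0.101 ]
padL [-0.066   0.0849  0.1657]
padR [-0.0664  0.0441  0.1657]
```

View pics/w1z.png

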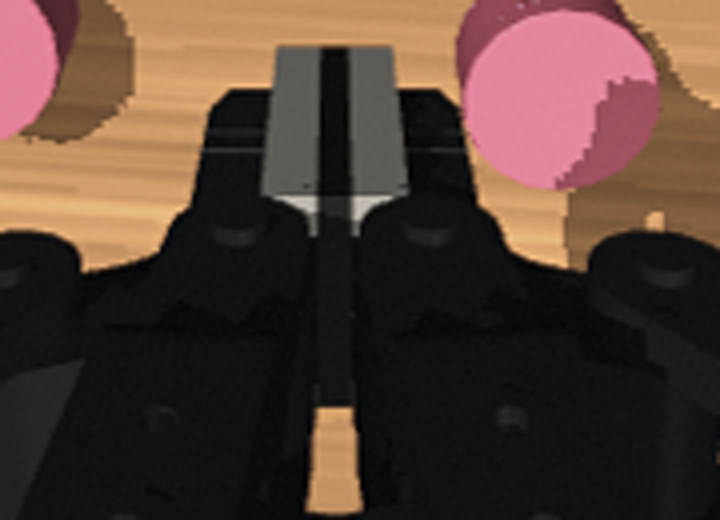

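View pics/w1y.png

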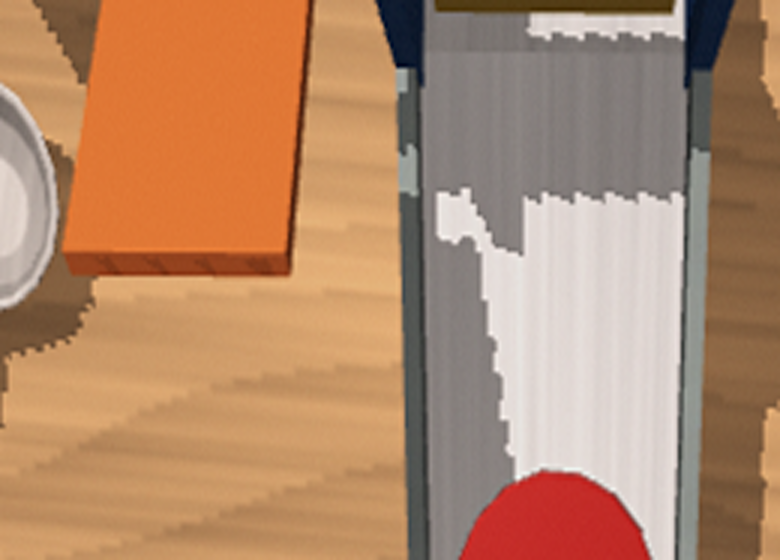

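```bash
sed -i 's/-.0233,.0625/-.0263,.0625/' h.py; python3 -c "
from h import *
mv([(-.172,0,.22,90),(-.172,0,.082,90)])"
```

```text
t 1.58 I [-0.1755  0.0007  0.2199] psi 0.1 F [-1.2 -0.3 -0. ] w -0.0 q6 1.36
[0.0035,0.0007,-0.0001,0.0000,0.0004,-0.4995]
[0.0036,0.0006,0.1379,0.0000,0.0004,-0.4995]
```

Call:
apply_moves:
  plan:
    - [[0.003,0,0,0,0,-0.5,1],[0.003,0,0,0,0,-0.5,1],[0.003,0,0,0,0,-0.5,1],[0.003,0,0,0,0,-0.5,1],[0.003,0,0,0,0,-0.5,1],[0.003,0,0.02,0,0,-0.5,1],[0.003,0,0.04,0,0,-0.5,1],[0.003,0,0.06,0,0,-0.5,1]]

```text
time: 2.25
tool_pos: [0.4254, -0.0385, 0.1598]
tcp_rot: [2.705, 1.594, 0.001]
wrist_force: [-0.4, 0.8, -0.9]
width: -0.002
```

```bash
python3 -c "
from h import *
mv([(-.172,0,.16,90),(-.172,0,.083,90)])"
```

```text
t 2.25 I [-0.1723 -0.0014  0.1598] psi 57.4 F [-0.4  0.8 -0.9] w -0.002 q6 0.36
[0.0013,-0.0005,-0.0002,0.0005,0.0002,-0.1809]
[0.0013,-0.0006,0.0768,0.0005,0.0002,-0.1809]
```

Call:
apply_moves:
  plan:
    - [[0.001,0,0,0,0,-0.181,1],[0.001,0,0,0,0,-0.181,1],[0.001,0,0.02,0,0,-0.181,1],[0.001,0,0.04,0,0,-0.181,1],[0.001,0,0.06,0,0,-0.181,1],[0.001,0,0.077,0,0,-0.181,1],[0.001,0,0.077,0,0,-0.181,1],[0.001,0,0.077,0,0,-0.181,1]]

```text
time: 2.92
tool_pos: [0.4244, -0.0367, 0.0822]
tcp_rot: [-2.155, -2.282, 0.003]
wrist_force: [0.3, -0.5, 0.6]
width: 0.001
```

```bash
python3 -c "
from h import *
cv2.imwrite('pics/s2.png',read_camera('scene')[190:400,200:380,::-1].repeat(3,0).repeat(3,1))
mv([(-.15,0,.083,90),(-.097,0,.083,90)])"
```

```text
t 2.97 I [-0.1718  0.0005  0.0834] psi 89.7 F [ 0.  -0.2 -0.6] w 0.0 q6 -0.2
[-0.0004,0.0218,0.0004,-0.0001,0.0001,-0.0015]
[-0.0001,0.0748,0.0003,-0.0001,0.0001,-0.0015]
```

View pics/s2.png

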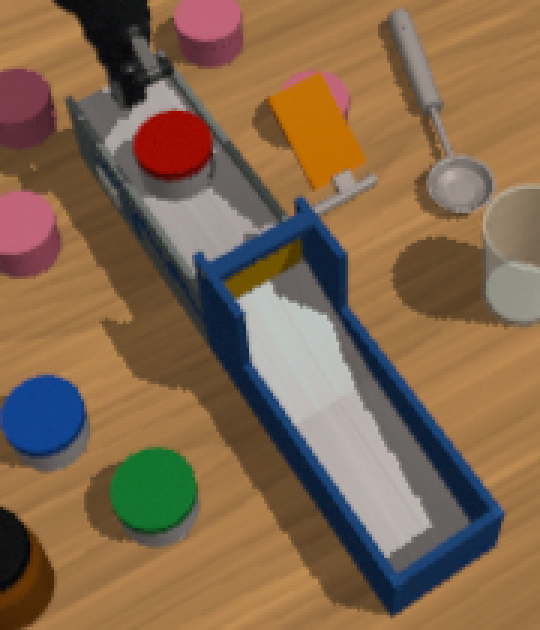

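Call:
apply_moves:
  plan:
    - [[0,0.016,0,0,0,0,1],[0,0.028,0,0,0,0,1],[0,0.039,0,0,0,0,1],[0,0.05,0,0,0,0,1],[0,0.059,0,0,0,0,1],[0,0.067,0,0,0,0,1],[0,0.072,0,0,0,0,1],[0,0.075,0,0,0,0,1]]

```text
time: 3.63
tool_pos: [0.5013, -0.0305, 0.083]
tcp_rot: [-2.153, -2.288, 0.0]
wrist_force: [-0.3, -0.1, 0.4]
width: -0.002
```

```bash
python3 -c "
from h import *
s=read_camera('scene')[:,:,::-1]; cv2.imwrite('pics/s3.png',s[190:400,200:380].repeat(3,0).repeat(3,1))
h=cv2.cvtColor(np.ascontiguousarray(s),cv2.COLOR_BGR2HSV)
m=((h[...,0]<4)|(h[...,0]>176))&(h[...,1]>200)&(h[...,2]>90); m[:190]=0
ys,xs=np.nonzero(m); print(len(xs),xs.mean(),ys.mean(),toI(onz('scene',(xs.mean(),ys.mean()),.101)))
mv([(-.105,0,.083,90)])"
```

```text
485 271.760824742268 256.8041237113402 [-0.05178688  0.00365367  0.101     ]
t 3.68 I [-0.0958  0.0018  0.0831] psi 89.9 F [ 0.5 -0.1 -0.5] w -0.003 q6 -0.17
[-0.0018,-0.0092,0.0001,0.0001,0.0000,-0.0006]
```

View pics/s3.png

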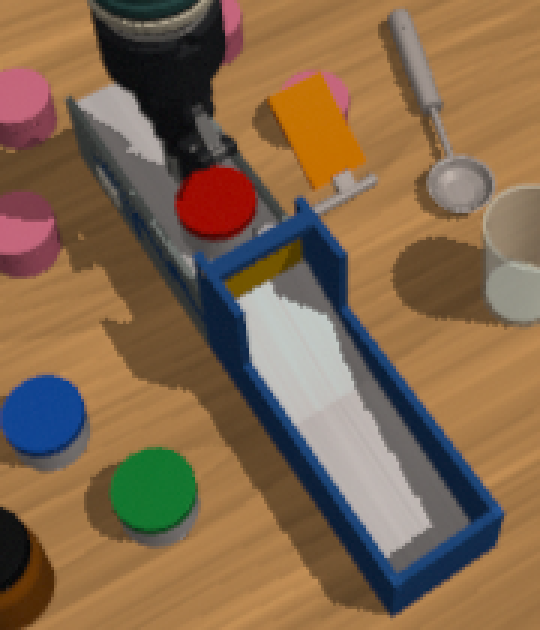

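```bash
python3 -c "
from h import *
mv([(-.16,0,.1,90),(-.16,0,.22,90),(-.12,.03,.22,-37)])"
```

```text
t 3.68 I [-0.0958  0.0018  0.0831] psi 89.9 F [ 0.5 -0.1 -0.5] w -0.003 q6 -0.17
[-0.0019,-0.0642,-0.0169,0.0001,0.0000,-0.0006]
[-0.0019,-0.0642,-0.1369,0.0001,0.0000,-0.0006]
[0.0282,-0.0242,-0.1369,0.0001,-0.0001,0.7050]
```

Call:
apply_moves:
  plan:
    - [[0,-0.035,0,0,0,0,1],[0,-0.06,0,0,0,0,1],[0,-0.064,-0.04,0,0,0,1],[0,-0.064,-0.08,0,0,0.04,1],[0,-0.064,-0.12,0,0,0.08,0.5],[0,-0.064,-0.137,0,0,0.12,0],[0,-0.064,-0.137,0,0,0.16,-0.6],[0,-0.064,-0.137,0,0,0.2,-0.6]]

```text
time: 4.35
tool_pos: [0.4376, -0.0346, 0.2225]
tcp_rot: [2.754, 1.505, 0.006]
wrist_force: [-0.7, -0.6, -0.4]
width: 0.568
```

```bash
python3 -c "
from h import *
mv([(-.14,.02,.22,-37)])"
```

```text
t 4.35 I [-0.1598  0.0017  0.2225] psi 53.7 F [-0.7 -0.6 -0.4] w 0.568 q6 0.44
[0.0264,0.0051,0.0025,0.0005,-0.0015,0.5040]
```

Call:
apply_moves:
  plan:
    - [[0.026,0.005,0,0,0,0.504,-0.6],[0.026,0.005,0,0,0,0.504,-0.6],[0.026,0.005,0,0,0,0.504,-0.6],[0.026,0.005,0,0,0,0.504,-0.6],[0.026,0.005,0,0,0,0.504,-0.6],[0.026,0.005,0,0,0,0.504,-0.6],[0.026,0.005,0,0,0,0.504,-0.6],[0.026,0.005,0,0,0,0.504,-0.6]]

```text
time: 5.02
tool_pos: [0.4542, -0.0151, 0.2197]
tcp_rot: [-3.142, -0.0, 0.001]
wrist_force: [-0.2, -0.0, -0.5]
width: 0.802
```

```bash
python3 -c "
from h import *
s=readout.read_state()
im=read_camera('wrist')[:,:,::-1]; cv2.imwrite('pics/w4.png',im)
mv([(-.14,.02,.22,-37)])"
```

```text
t 5.07 I [-0.142   0.0201  0.2197] psi -3.9 F [ 0.1  0.8 -0.1] w 0.798 q6 1.49
[0.0020,-0.0000,-0.0003,0.0001,0.0002,0.1840]
```

View pics/w4.png

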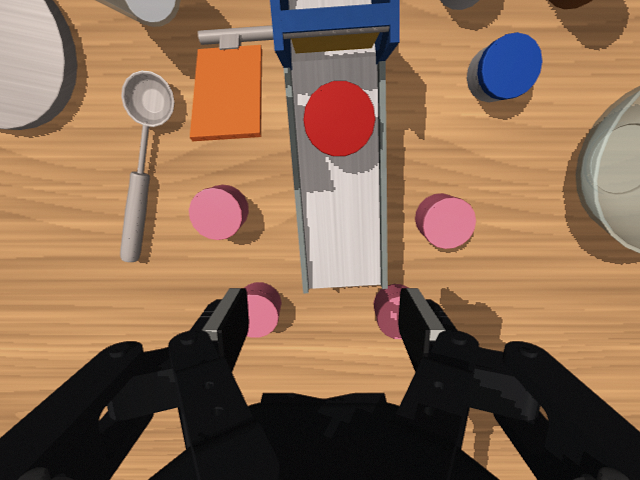

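```bash
python3 -c "
from h import *
p=camera_params('wrist');H=np.array(p['hand_eye'])
def tl(uv,ax,val):
    d=H[:3,:3]@np.linalg.inv(K(p))@np.array([*uv,1.]);o=H[:3,3];return np.round(o+d*(val-o[ax])/d[ax],4)
for u in((309,281),(338,281),(320,281)): print(tl(u,2,0.))
x=tl((323,281),2,0.)[0]
for u in((247,290),(232,290),(400,290),(415,290)): print(tl(u,0,x), tl(u,0,.011))
print('lid',toI(wray((339.5,118.5),.101)))
for u,z in(((305,290),.075),((387,288),.075),((289,70),.075),((386,70),.075)): print(toI(wray(u,z)))
im=cv2.imread('pics/w4.png');cv2.imwrite('pics/w4z.png',cv2.resize(im[270:400,180:460],None,fx=2.8,fy=4,interpolation=cv2.INTER_CUBIC))
"
```

```text
[ 0.0089 -0.007   0.    ]
[0.0089 0.0065 0.    ]
[ 0.0089 -0.0019  0.    ]
[ 0.0089 -0.0337 -0.0098] [ 0.011  -0.0325 -0.0144]
[ 0.0089 -0.0402 -0.0098] [ 0.011  -0.0389 -0.0144]
[ 0.0089  0.0332 -0.0097] [ 0.011   0.032  -0.0143]
[ 0.0089  0.0397 -0.0097] [ 0.011   0.0384 -0.0143]
lid [-0.05483141  0.00246872  0.101     ]
[-0.2034262   0.04184333  0.075     ]
[-0.20657066 -0.03556541  0.075     ]
[-0.01461878  0.03886425  0.075     ]
[-0.01973949 -0.03726915  0.075     ]
```

View pics/w4z.png

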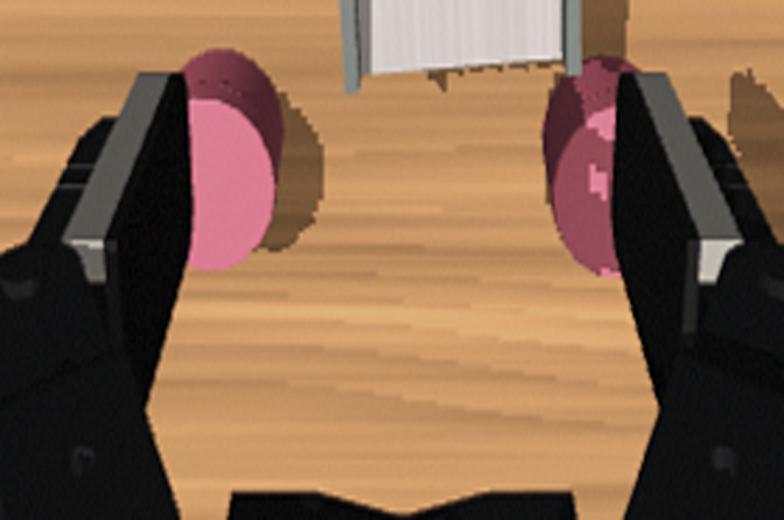

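```bash
python3 -c "
from h import *
mv([(-.0758,.0335,.20,-42),(-.0758,.0335,.093,-42)])"
```

```text
t 5.07 I [-0.142   0.0201  0.2197] psi -3.9 F [ 0.1  0.8 -0.1] w 0.798 q6 1.49
[0.0652,-0.0178,0.0197,0.0001,0.0002,0.2118]
[0.0653,-0.0178,0.1267,0.0001,0.0002,0.2118]
```

Call:
apply_moves:
  plan:
    - [[0.03,-0.008,0.01,0,0,0.212,-0.6],[0.065,-0.018,0.015,0,0,0.212,-0.6],[0.065,-0.018,0.015,0,0,0.212,-0.6],[0.065,-0.018,0.015,0,0,0.212,-0.6],[0.065,-0.018,0.015,0,0,0.212,-0.6],[0.065,-0.018,0.015,0,0,0.212,-0.6],[0.065,-0.018,0.015,0,0,0.212,-0.6],[0.065,-0.018,0.015,0,0,0.212,-0.6]]

```text
time: 5.73
tool_pos: [0.5194, 0.0033, 0.2048]
tcp_rot: [2.974, -1.013, -0.001]
wrist_force: [-1.0, 1.0, -0.2]
width: 0.797
```

```bash
python3 -c "
from h import *
cv2.imwrite('pics/s5.png',read_camera('scene')[170:350,190:390,::-1].repeat(3,0).repeat(3,1))
cv2.imwrite('pics/w5.png',read_camera('wrist')[:,:,::-1])
mv([(-.0758,.0335,.20,-42),(-.0758,.0335,.093,-42)])"
```

```text
t 5.83 I [-0.0757  0.0343  0.205 ] psi -41.3 F [ 0.2 -0.4 -0.7] w 0.807 q6 2.19
[0.0005,0.0007,0.0050,0.0000,0.0000,0.0041]
[0.0005,0.0007,0.1120,0.0000,0.0000,0.0041]
```

View pics/s5.png

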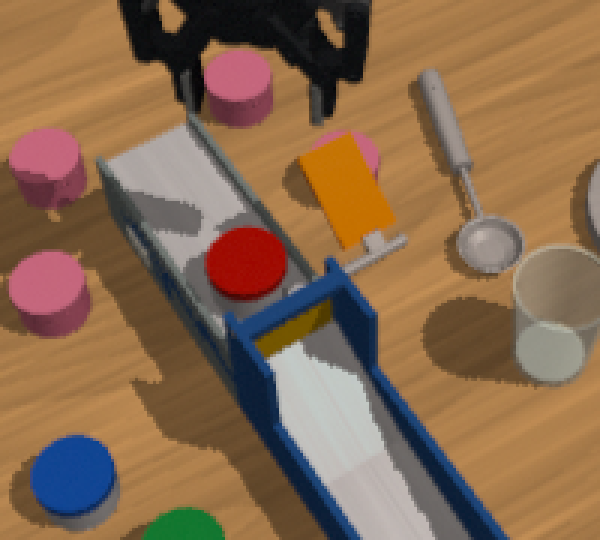

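View pics/w5.png

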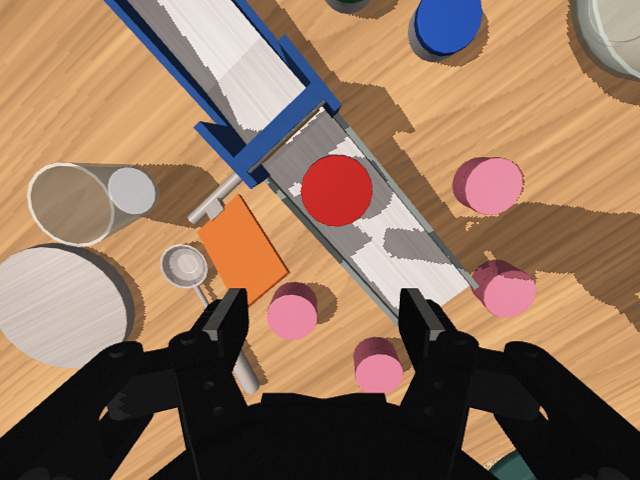

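Call:
apply_moves:
  plan:
    - [[0,0,0.02,0,0,0.004,-0.6],[0,0,0.04,0,0,0.004,-0.6],[0,0,0.058,0,0,0.004,-0.6],[0,0,0.074,0,0,0.004,-0.6],[0,0,0.088,0,0,0.004,-0.6],[0,0,0.1,0,0,0.004,-0.6],[0,0,0.108,0,0,0.004,-0.6],[0,0,0.11,0,0,0.004,-0.6]]

```text
time: 6.5
tool_pos: [0.5198, 0.0033, 0.0945]
tcp_rot: [-2.966, 1.035, -0.0]
wrist_force: [0.1, 0.5, 3.5]
width: 0.801
```

```bash
python3 -c "
from h import *
cv2.imwrite('pics/s6.png',read_camera('scene')[190:340,220:360,::-1].repeat(4,0).repeat(4,1))
cv2.imwrite('pics/w6.png',read_camera('wrist')[:,:,::-1])
mv([(-.0758,.0335,.093,-42)])"
```

```text
t 6.6 I [-0.0754  0.0343  0.0953] psi -42.1 F [-1.2  0.5  3.3] w 0.795 q6 2.2
[0.0003,0.0009,0.0023,0.0000,0.0001,-0.0004]
```

View pics/s6.png

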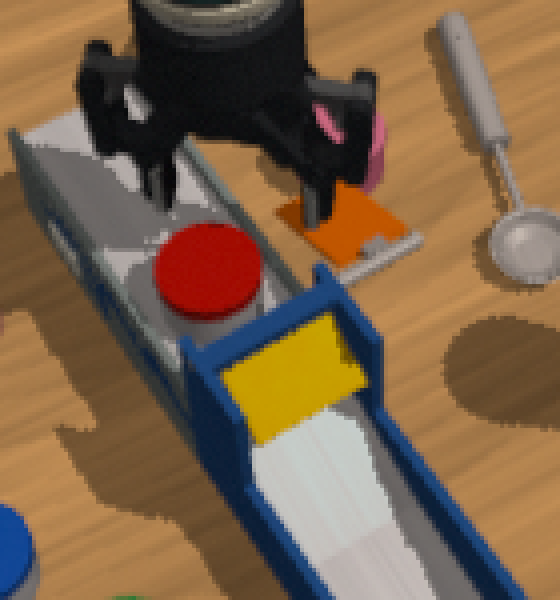

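View pics/w6.png

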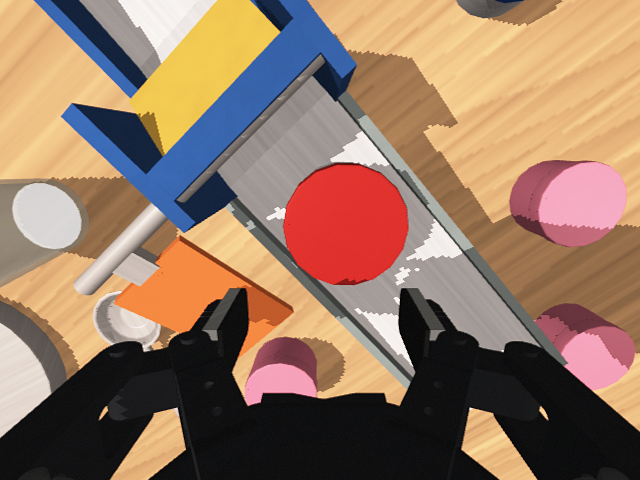

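```bash
python3 -c "
from h import *
s=readout.read_state();p=camera_params('wrist');H=np.array(p['hand_eye'])
T=np.eye(4);T[:3,:3]=R.from_rotvec(s['tcp_rot']).as_matrix();T[:3,3]=s['tool_pos'];Ti=np.linalg.inv(T@H)
def wp(X): c=Ti[:3,:3]@X+Ti[:3,3]; c=K(p)@c; return c[:2]/c[2]
print('obs scene (285,300.8),(312,285); wrist (131,103)')
for a in (1.1,1.2,1.25,1.3,1.35,1.4,1.45):
  X=[toW(.048*np.sin(a)-.0015*np.cos(a)*0,y,.119-.048*np.cos(a)) for y in(-.03,.03)]
  print(a,np.round(proj('scene',X),1).tolist(),np.round(wp(X[1]),1))
print(np.round(proj('scene',[toW(.04,.04,.125),toW(.04,-.04,.125)]),1), wp(toW(.04,.04,.125)),wp(toW(-.012,.04,.125)))
"
```

```text
obs scene (285,300.8),(312,285); wrist (131,103)
1.1 [[282.3, 302.2], [309.5, 286.4]] [128.9  88.9]
1.2 [[282.7, 301.9], [310.0, 286.0]] [118.3  82.9]
1.25 [[282.8, 301.7], [310.3, 285.7]] [112.9  80. ]
1.3 [[282.9, 301.4], [310.5, 285.4]] [107.5  77.3]
1.35 [[283.0, 301.0], [310.6, 285.0]] [102.1  74.7]
1.4 [[283.1, 300.6], [310.8, 284.5]] [96.6 72.3]
1.45 [[283.1, 300.1], [310.9, 284.0]] [91.2 70. ]
[[313.  275.2]
 [275.7 296.6]] [ 66.60130776 105.05979139] [189.92001523 223.52447762]
```

```bash
python3 -c "
from h import *
im=cv2.imread('pics/w6.png');cv2.imwrite('pics/w6z.png',cv2.resize(im[0:260,20:360],None,fx=2.3,fy=2.3,interpolation=cv2.INTER_CUBIC))
s=readout.read_state();p=camera_params('wrist');H=np.array(p['hand_eye'])
T=np.eye(4);T[:3,:3]=R.from_rotvec(s['tcp_rot']).as_matrix();T[:3,3]=s['tool_pos'];Ti=np.linalg.inv(T@H)
def wp(X): c=Ti[:3,:3]@X+Ti[:3,3]; c=K(p)@c; return c[:2]/c[2]
for q in ((.04,.04,.125),(.04,.034,.125),(-.012,.04,.125),(-.002,.034,.125),(.010,.034,.125),(-.012,-.04,.125)): print(q,(wp(toW(*q))-[20,0])*2.3)
for a in(.9,1,1.1,1.2,1.3,1.4):
  for y in (.03,-.03): print(a,y,(wp(toW(.048*np.sin(a)-.0015*np.cos(a),y,.119-.048*np.cos(a)-.0015*np.sin(a)))-[20,0])*2.3,(wp(toW(.048*np.sin(a)+.0015*np.cos(a),y,.119-.048*np.cos(a)+.0015*np.sin(a)))-[20,0])*2.3)
  t=np.radians(35)-a; print('   pad',[((wp(toW(-r*np.cos(t)+.002*np.sin(t),y,.119+r*np.sin(t)+.002*np.cos(t)))-[20,0])*2.3).round(0).tolist() for r,y in((.012,.048),(.012,.088),(.078,.048))])
"
```

```text
(0.04, 0.04, 0.125) [107.18300785 241.63752021]
(0.04, 0.034, 0.125) [133.45293108 210.04975154]
(-0.012, 0.04, 0.125) [390.81603502 514.10629853]
(-0.002, 0.034, 0.125) [367.00089593 438.79014079]
(0.01, 0.034, 0.125) [304.03411718 377.11953068]
(-0.012, -0.04, 0.125) [793.6452683  120.52900963]
0.9 0.03 [305.36480251 239.51262206] [290.84499261 229.7344465 ]
0.9 -0.03 [535.60286074 -16.70806162] [524.63365022 -32.75017852]
   pad [[376.0, 536.0], [223.0, 685.0], [648.0, 734.0]]
1 0.03 [282.00875391 223.96197788] [267.11364635 214.5397474 ]
1 -0.03 [518.06290143 -42.48385216] [507.16695409 -58.84402102]
   pad [[378.0, 533.0], [226.0, 681.0], [642.0, 708.0]]
1.1 0.03 [258.06839401 209.00937775] [242.85751055 200.04244967]
1.1 -0.03 [500.66176628 -68.75046867] [489.9159709  -85.36205847]
   pad [[380.0, 530.0], [229.0, 677.0], [635.0, 684.0]]
1.2 0.03 [233.64488269 194.81950956] [218.19864755 186.42679122]
1.2 -0.03 [483.52839524 -95.39429639] [ 473.0302626  -112.16588871]
   pad [[380.0, 526.0], [231.0, 672.0], [625.0, 659.0]]
1.3 0.03 [208.87428877 181.5891029 ] [193.29903523 173.91150547]
1.3 -0.03 [ 466.82592031 -122.26024037] [ 456.69762644 -139.06936267]
   pad [[380.0, 522.0], [232.0, 668.0], [615.0, 635.0]]
1.4 0.03 [183.93577706 169.55078284] [168.36929381 162.75334514]
1.4 -0.03 [ 450.75822816 -149.14142659] [ 441.15090534 -165.8274213 ]
   pad [[380.0, 518.0], [232.0, 663.0], [603.0, 611.0]]
```

View pics/w6z.png

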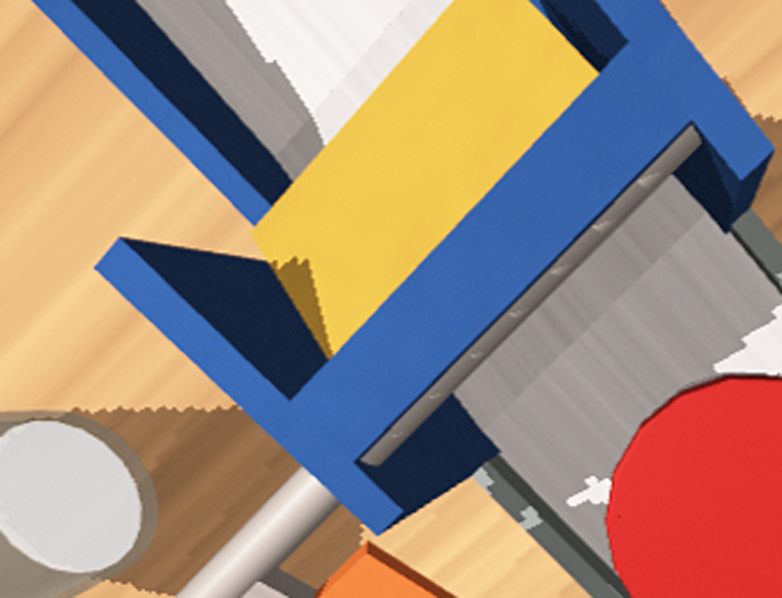

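Call:
apply_moves:
  plan:
    - [[0,0,0.005,0,0,0,-0.6],[0,0,0.01,0,0,0,-0.6],[0,0,0.014,0,0,0,-0.6],[0,0,0.016,0,0,0,-0.6],[0,0,0.016,0,0,0,-0.6],[0,0,0.016,0,0,0,-0.6],[0,0,0.016,0,0,0,-0.6],[0,0,0.016,0,0,0,-0.6]]

```text
time: 7.27
tool_pos: [0.5191, 0.0032, 0.0788]
tcp_rot: [2.965, -1.036, -0.002]
wrist_force: [-1.8, -0.0, 3.0]
width: 0.801
```

```bash
cat >> h.py <<'E'
def wproj():
    s=readout.read_state();p=camera_params('wrist');H=np.array(p['hand_eye'])
    T=np.eye(4);T[:3,:3]=R.from_rotvec(s['tcp_rot']).as_matrix();T[:3,3]=s['tool_pos'];Ti=np.linalg.inv(T@H)
    def f(X): c=Ti[:3,:3]@X+Ti[:3,3]; c=K(p)@c; return (c[:2]/c[2]-[20,0])*2.3
    return f
def look(k):
    w=read_camera('wrist')[:,:,::-1];s=read_camera('scene')[:,:,::-1]
    cv2.imwrite(f'pics/w{k}.png',cv2.resize(np.ascontiguousarray(w[0:260,20:360]),None,fx=2.3,fy=2.3,interpolation=cv2.INTER_CUBIC))
    cv2.imwrite(f'pics/s{k}.png',cv2.resize(np.ascontiguousarray(s[190:340,220:360]),None,fx=4,fy=4,interpolation=cv2.INTER_CUBIC))
    wp=wproj()
    for q in ((.04,.04,.125),(-.012,.04,.125),(-.012,-.04,.125),(.01,.034,.125)): print(q,wp(toW(*q)).round(0))
    for a in(1,1.1,1.2,1.3,1.4): print(a,wp(toW(.048*np.sin(a)+.0015*np.cos(a),.03,.119-.048*np.cos(a)+.0015*np.sin(a))).round(0))
E
python3 -c "
from h import *
look(7); mv([])"
```

```text
(0.04, 0.04, 0.125) [ -3. 222.]
(-0.012, 0.04, 0.125) [339. 540.]
(-0.012, -0.04, 0.125) [808.  77.]
(0.01, 0.034, 0.125) [234. 381.]
1 [205. 196.]
1.1 [175. 178.]
1.2 [143. 162.]
1.3 [111. 146.]
1.4 [ 78. 132.]
t 7.37 I [-0.076   0.0344  0.0789] psi -42.1 F [-2.5  0.3  3.3] w 0.799 q6 2.2
```

View pics/w7.png

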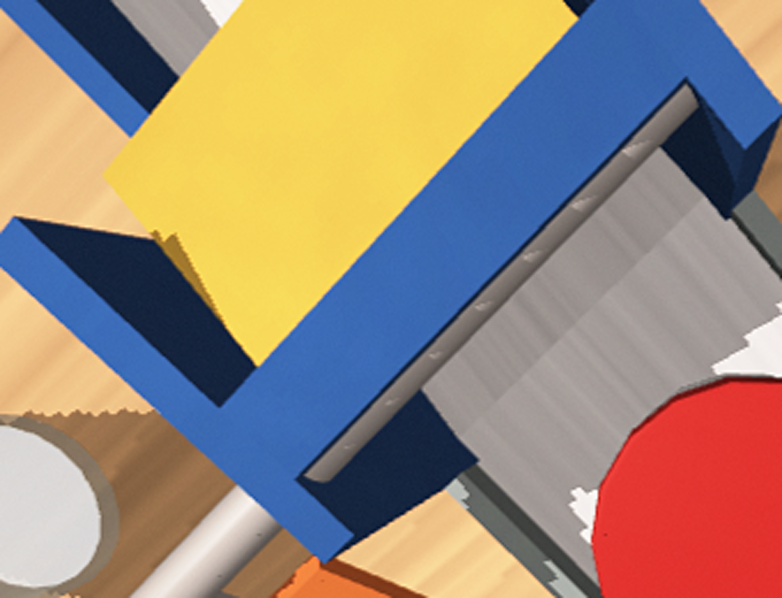

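View pics/s7.png

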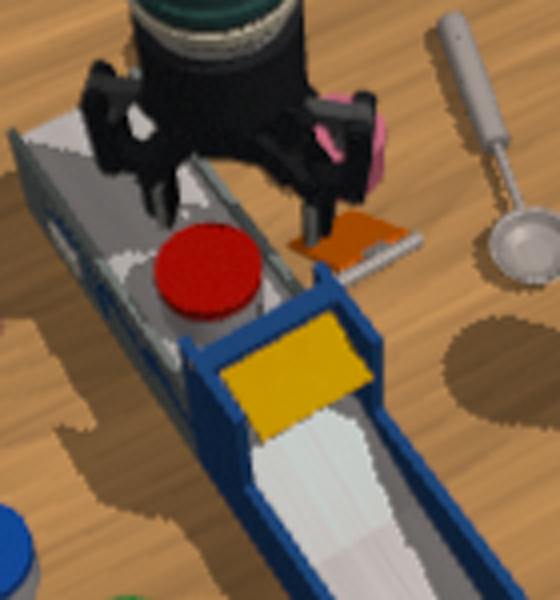

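Call:
apply_moves:
  plan:
    - [[0,0,0.003,0,0,0,-0.6],[0,0,0.006,0,0,0,-0.6],[0,0,0.006,0,0,0,-0.6],[0,0,0.006,0,0,0,-0.6],[0,0,0.006,0,0,0,-0.6],[0,0,0.006,0,0,0,-0.6],[0,0,0.006,0,0,0,-0.6],[0,0,0.006,0,0,0,-0.6]]

```text
time: 8.03
tool_pos: [0.5195, 0.0032, 0.073]
tcp_rot: [2.966, -1.036, -0.0]
wrist_force: [-1.5, 0.2, 3.3]
width: 0.8
```

```bash
python3 -c "
from h import *
look(8)
L=[]
for k in range(1,9):
    ps=-42+57*k/8; a=np.radians(ps); py=.0617+.006*min(1,k/5); L.append((-.0515+.037*np.sin(a),py-.037*np.cos(a),.0729,ps))
print(np.round(L,4).tolist())
mv(L)"
```

```text
(0.04, 0.04, 0.125) [-46. 217.]
(-0.012, 0.04, 0.125) [320. 554.]
(-0.012, -0.04, 0.125) [818.  62.]
(0.01, 0.034, 0.125) [207. 387.]
1 [182. 191.]
1.1 [150. 172.]
1.2 [116. 155.]
1.3 [ 80. 138.]
1.4 [ 44. 122.]
[[-0.0727, 0.0325, 0.0729, -34.875], [-0.0687, 0.0314, 0.0729, -27.75], [-0.0645, 0.0307, 0.0729, -20.625], [-0.0601, 0.0305, 0.0729, -13.5], [-0.0556, 0.0309, 0.0729, -6.375], [-0.051, 0.0307, 0.0729, 0.75], [-0.0464, 0.031, 0.0729, 7.875], [-0.0419, 0.032, 0.0729, 15.0]]
t 8.13 I [-0.0757  0.0343  0.073 ] psi -42.1 F [-1.2  0.1  2.5] w 0.802 q6 2.2
[0.0034,-0.0007,0.0001,0.0000,0.0001,-0.0401]
[0.0071,-0.0024,0.0001,0.0000,0.0001,-0.0797]
[0.0107,-0.0047,0.0001,0.0000,0.0001,-0.1193]
[0.0141,-0.0076,0.0001,0.0000,0.0001,-0.1589]
[0.0172,-0.0109,0.0001,0.0000,0.0001,-0.1985]
[0.0207,-0.0138,0.0001,0.0000,0.0001,-0.2380]
[0.0239,-0.0171,0.0001,0.0000,0.0001,-0.2776]
[0.0266,-0.0208,0.0001,0.0000,0.0001,-0.3172]
```

View pics/w8.png

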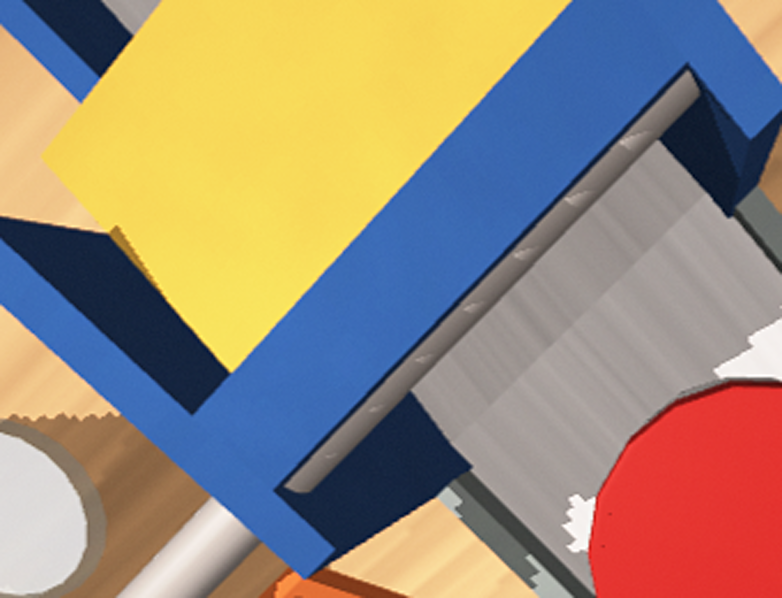

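View pics/s8.png

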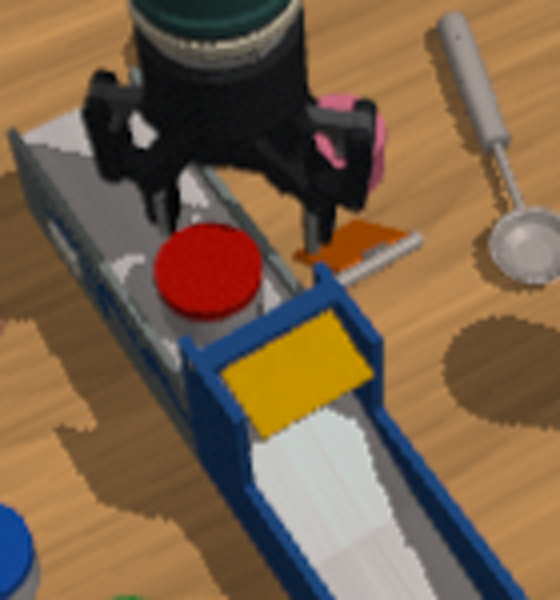

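Call:
apply_moves:
  plan:
    - [[0.0034,-0.0007,0,0,0,-0.039,-0.6],[0.007,-0.0024,0,0,0,-0.078,-0.6],[0.0106,-0.0047,0,0,0,-0.118,-0.6],[0.014,-0.0075,0,0,0,-0.157,-0.6],[0.0171,-0.0108,0,0,0,-0.197,-0.6],[0.0206,-0.0137,0,0,0,-0.237,-0.6],[0.0239,-0.0171,0,0,0,-0.277,-0.6],[0.0266,-0.0208,0,0,0,-0.317,-0.6]]

```text
time: 8.8
tool_pos: [0.5526, 0.0022, 0.0724]
tcp_rot: [3.099, 0.512, -0.004]
wrist_force: [-2.0, -2.1, 2.5]
width: 0.801
```

```bash
python3 -c "
from h import *
look(9)
mv([(-.0419,.032,.0729,15),(-.0386,.033,.0729,20)])"
```

```text
(0.04, 0.04, 0.125) [822. 222.]
(-0.012, 0.04, 0.125) [699. 648.]
(-0.012, -0.04, 0.125) [1271.  789.]
(0.01, 0.034, 0.125) [794. 497.]
1 [856. 260.]
1.1 [867. 241.]
1.2 [878. 224.]
1.3 [890. 208.]
1.4 [902. 194.]
t 8.9 I [-0.0426  0.0316  0.0724] psi 14.9 F [-3.4 -2.6  2.6] w 0.801 q6 1.21
[0.0007,-0.0002,-0.0005,-0.0000,0.0008,-0.0008]
[0.0042,-0.0004,-0.0005,-0.0000,0.0008,-0.0286]
```

View pics/s9.png

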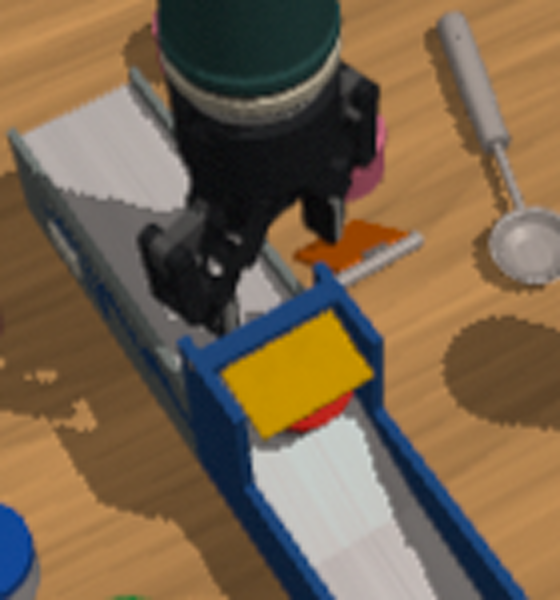

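View pics/w9.png

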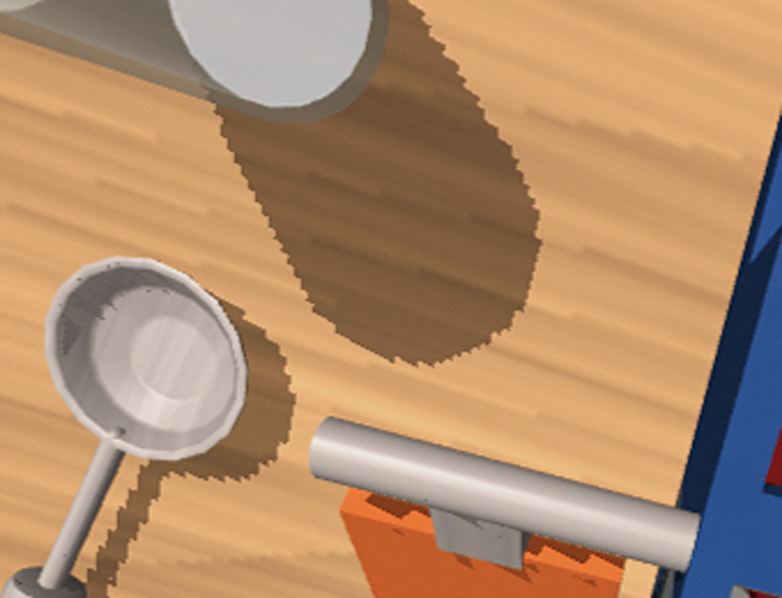

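Call:
apply_moves:
  plan:
    - [[0,0,0,0,0,0,-0.6],[0,0,0,0,0,0,-0.6],[0,0,0,0,0,0,-0.6],[0,0,0,0,0,0,-0.6],[0,0,0,0,0,0,-0.6],[0,0,0,0,0,0,-0.6],[0,0,0,0,0,0,-0.6],[0,0,0,0,0,0,-0.6]]

```text
time: 9.57
tool_pos: [0.553, 0.003, 0.0729]
tcp_rot: [-3.101, -0.502, 0.001]
wrist_force: [-3.6, -1.4, 1.4]
width: 0.801
```

```bash
python3 -c "
from h import *
s=read_camera('scene')[:,:,::-1]
cv2.imwrite('pics/s10.png',cv2.resize(np.ascontiguousarray(s[200:400,220:380]),None,fx=3,fy=3,interpolation=cv2.INTER_CUBIC))
mv([])"
```

```text
t 9.62 I [-0.0422  0.0321  0.0729] psi 14.8 F [-4.5 -1.2  0.7] w 0.801 q6 1.21
```

View pics/s10.png

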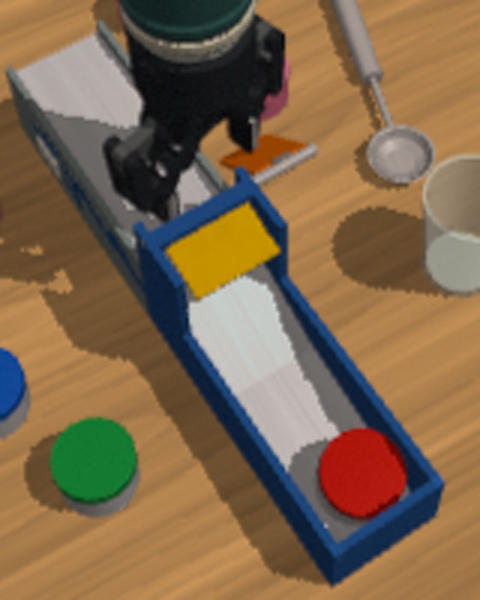

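Call:
apply_moves:
  plan:
    - [[0,0,-0.015,0,0,0,-0.6],[0,0,-0.03,0,0,0,-0.6],[0,0,-0.045,0,0,0,-0.6],[0,0,-0.06,0,0,0,-0.6],[0,0,-0.08,0,0,0,-0.6],[0,0,-0.1,0,0,0,-0.6],[0,0,-0.12,0,0,0,-0.6],[0,0,-0.15,0,0,0,-0.6]]

```text
time: 10.28
tool_pos: [0.5534, 0.0035, 0.2226]
tcp_rot: [-3.1, -0.501, 0.0]
wrist_force: [-0.1, -0.0, -0.4]
width: 0.796
```

Call:
apply_moves:
  plan:
    - [[-0.02,0,-0.03,0,0,0,-0.6],[-0.06,0,-0.06,0,0,0,-0.6],[-0.1,0,-0.08,0,0,0,-0.6],[-0.1,0,-0.08,0,0,0,-0.6],[-0.1,0,-0.08,0,0,0,-0.6],[-0.1,0,-0.08,0,0,0,-0.6],[-0.1,0,-0.08,0,0,0,-0.6],[-0.1,0,-0.08,0,0,0,-0.6]]

```text
time: 10.95
tool_pos: [0.4591, -0.0282, 0.3016]
tcp_rot: [-3.1, -0.502, 0.003]
wrist_force: [0.4, -0.4, -0.4]
width: 0.799
```

```bash
python3 -c "
from h import *
s=read_camera('scene')[:,:,::-1];t=read_camera('top')[:,:,::-1]
cv2.imwrite('pics/s11.png',s); cv2.imwrite('pics/s11z.png',cv2.resize(np.ascontiguousarray(s[200:400,220:380]),None,fx=3,fy=3,interpolation=cv2.INTER_CUBIC))
s0=cv2.imread('pics/scene0.png'); d=cv2.absdiff(s0,np.ascontiguousarray(s)).max(2); cv2.imwrite('pics/d11.png',d)
h=cv2.cvtColor(np.ascontiguousarray(s),cv2.COLOR_BGR2HSV)
m=((h[...,0]<4)|(h[...,0]>176))&(h[...,1]>200)&(h[...,2]>90); m[:190]=0
ys,xs=np.nonzero(m); print(toI(onz('scene',(xs.mean(),ys.mean()),.049)))
for n,b in(('blue',(195,310,35,38)),('green',(230,335,42,42))):
  pass
mv([])"
```

```text
[0.17286323 0.01041717 0.049     ]
t 11.05 I [-0.1381  0.0067  0.3016] psi 14.8 F [ 0.6  0.4 -0.3] w 0.798 q6 1.13
```

View pics/s11z.png

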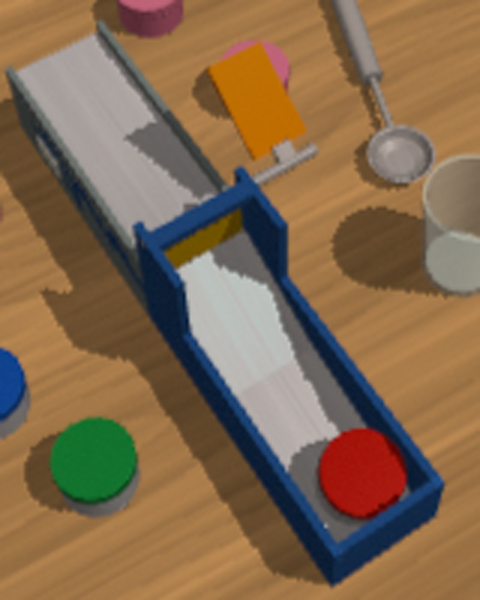

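View pics/d11.png

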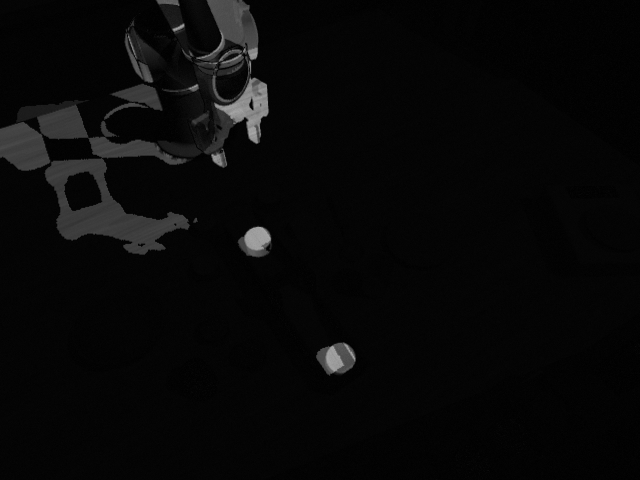

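Only the tin has moved. It sits in the tray, the flap is shut as at the start, and the arm is clear.

```bash
python3 -c "
from workcell import bot
print(bot.finish_job())"
```

```text
the job is handed in; nothing more can be done
None
```

The red-lidded tin went through the intake and is in the catch tray, and the job is handed in; no verdict was reported.

**What I did:**
- With the shut fingers I pushed the tin along the runway to about 55 mm before the hinge.
- I then pressed the paddle down with one fingertip, which opened the flap to about 1.36 rad by the wrist camera.
- With the paddle held, I turned the gripper about that finger so the other fingertip pushed the tin over the lip.
- I held the flap until the tin was seen in the tray, then lifted straight up so it sprang shut.

**Last checks (clock at about 11 s):**
- **Tin:** it is right way up at about x = 173 mm, y = 10 mm in the intake frame.
- **Flap:** it looks the same as at the start, so shut.
- **Other things:** comparing start and end scene pictures, only the tin and the arm (with its shadow) changed.
- **Robot:** the arm is clear, with about zero wrist force.

**What disagreed:**
- The cameras differed by 3–4 mm on the intake's sideways position, and I worked within that.
- My first press stopped at only about 1.05 rad because I had the sign of the open fingers' tip offset wrong. I lowered it in two steps before the tin was pushed.

I did not measure the contact forces between tin and flap, or the flap angle while the tin was passing under it.

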